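Show the recording camera which capacitor goes where

ROBOT

A 6-joint arm with a two-finger parallel gripper is mounted at the origin on the work surface. World frame = base frame: x ahead of the robot, y to its left, z up, the work surface at z = 0. Lengths are in m, angles in rad, forces in N, time in s.
With the tool pointing down it reaches from about 0.275 to 0.75 m from the base axis. Payload 10.2 kg.
Tool frame: the origin (TCP) lies midway between the tips of the shut fingers; the grasp point (between the pads) lies arm.tcp_to_grasp behind it (arm.tcp_to_grasp is the distance from the TCP to the grasp point, in m); z points along the fingers, y is the line along which they close (so a half turn about z gives the same grasp; the last joint's range is limited). The gripper opens to 88 mm and grips with 3 to 60 N. Pads are 18 mm wide; open, the fingers measure 123 mm over their backs; the gripper's body (75 mm by 187 mm) begins 45 mm behind the grasp point.
Start: joints at [0.939, 0.313, 1.498, -0, 1.331, -0.223], TCP at [0.209, 0.482, 0.239] pointing down, gripper open.
Joint ranges: [-2.94, 2.94], [-0.97, 2.17], [0.19, 2.56], [-1.23, 4.37], [0.02, 3.11], [-2.88, 2.88]. Speed limits (rad/s): [2.39, 2.39, 3.01, 3.14, 3.14, 3.14].

INTERFACE

Orientations are given as a unit quaternion [x, y, z, w].
In Python, from rig import arm gives the robot as it stands. Calls block until the motion is done:
- arm.goto(position, orientation): joint-space move of the TCP to a pose.
- arm.line_to(position, rotation=None, v=0.15, contact_N=None): straight line of the TCP; rotation=None keeps the orientation; v is the mean speed in m/s. With contact_N (N) it stops when the force on the tool has changed by that much, and returns True; else False.
- arm.movej(angles): joint-space move.
- arm.command_gripper(opening, effort=None): finger opening in m; effort is the grip in N (None keeps the last); returns when the fingers have stopped.
- arm.sleep(seconds).
- arm.solve_ik(position, orientation): joint angles nearest the present ones, or None.
- arm.get_obs(): the state.
- arm.camera(name): name is "side" or "top"; returns the picture (384x512x3 uint8, red, green, blue); there is no depth.
- arm.get_calibration(name): a dict with "vertical_fov" (degrees; the focal length in pixels is half the picture's height over the tangent of half this angle, whatever the lens; pixels are square), "cx", "cy" (the principal point, pixels), "k1" (the pictures are not rectified: a ray, as slopes to the right and down, at radius r is drawn at 1 + k1 r^2 times it, then the intrinsics apply), "R" (3x3) and "t" (3): a world point X has camera coordinates R X + t. Camera axes: x right, y down, z forward; pixel columns grow to the right and rows downward; lengths in m; the calibration is good to about 2 mm. A picture is of the moment at which its call begins. get_calibration takes no time and is no camera call.
A pose or a line that the arm cannot do raises arm.MotionError and nothing moves.
- arm.job_done(): hands the job in; it is judged then, once.
The state is a dict: "t": time; "joint_pos": joint angles; "joint_vel": joint speeds; "joint_torque": joint torques, N m; "tool_pos": TCP position; "orientation": TCP orientation; "contact_force": force on the tool from outside, world axes, zero at the start; "wrist_torque": the same for the moment, N m; "gripper_width": finger opening in m; "finger_force": force on a finger pad.
Only numpy, scipy, OpenCV 4.12 (cv2) and the standard library are available. Lean on these libraries where they do the work, as an engineer would, in place of code of your own. Each camera call takes 0.05 s, during which the arm holds its last target. There are 200 camera calls.

TASK

Record one step of the assembly lesson for the overhead camera: from above, point at the loose wide can capacitor with the fingertips about 20 mm above its top and stay there for at least two seconds, then point in the same way at the empty large round outline on the circuit board where it belongs, again for at least two seconds. Then press the button on the recorder box all the way down to save the step, let it spring back and move clear. Do not touch, lift or move the loose things or the board, and do not point at any of the other loose parts or outlines.

Things in the scene. Friction and masses are not known exactly. Their poses are not given: they have to be found in the camera images.
- wide_can: the wide can capacitor: upright plain black cylinder with aluminium top, 35 mm diameter, 40 mm high, loose; origin at the centre of its underside, z up (its top is 40 mm above the origin)
- slim_can: a slim can capacitor, not wanted: upright black cylinder with aluminium top, 18 mm diameter, 40 mm high, loose; origin at the centre of its underside, z up
- relay: a relay, not wanted: square black block 30 x 30 mm, 26 mm high, loose; origin at the centre of its underside, z up
- board: the green circuit board, 130 mm (its x) by 190 mm (its y), 4 mm thick, fixed on four standoffs; origin on the mat under its centre, board top 14 mm above the origin, low parts soldered to it rise at most 12 mm above the board's top
- place_wide: the wide can's empty place on the board: large round white printed outline, 37 mm diameter, flat; origin at its centre on the board's top face, z up. The three places lie in a row 54 mm apart, in any order
- place_slim: the slim can's empty place on the board, not wanted: small round white printed outline, 20 mm diameter, flat; origin at its centre on the board's top face
- place_square: the relay's empty place on the board, not wanted: square white printed outline, 32 mm, flat; origin at its centre on the board's top face
- recorder: the recorder: fixed white box 85 mm (its x) by 95 mm (its y), 40 mm high, with one metal-coloured round push button in a black collar on its top; origin at the centre of its underside
- record_button_top (a point): centre of the top face of the recorder's round button (28 mm diameter, pressed straight down); 62 mm above the recorder's origin when released; moves with the button
- record_button (a joint): travel of the button: 0 released, 0.006 m fully down; springs back; about 5 N takes it fully down, with a hard stop there
- jar: a closed jar, 50 mm diameter, 60 mm high, loose, standing; origin at the centre of its underside; leave alone
- screwdriver: a screwdriver 170 mm long, at most 26 mm high, lying loose on the 3 mm thick brown work mat; origin near its middle, on its underside; leave alone

How it is judged:
By the outcome, as a careful person would: the job done as asked, in the order asked, and still so for the second after the job is handed in, with the robot touching nothing.
It also fails if it takes over 64 s, if anything falls off the work surface, if the arm or the gripper's body presses on something with over 40 N, if the wrist force passes 120 N, or if a joint passes its speed limit or range.

## Working session

There is one attempt and no reset: what is moved stays moved. The work goes in short steps, each a Python script; the robot and the scene stay as the last script left them, time stands still between calls to the robot, and variables do not carry over. Pictures are saved under pics/ and viewed, at most 10 in all, crops included, and the job is handed in when it is done.

```bash
mkdir -p pics
python3 - <<'E'
from rig import arm
import cv2
for n in("top","side"):
    im=arm.camera(n); cv2.imwrite(f"pics/{n}0.png",im[...,::-1]); print(n,arm.get_calibration(n))
o=arm.get_obs();print(o["t"],o["tool_pos"],o["orientation"],arm.tcp_to_grasp)
E
```

```text
top {'vertical_fov': 52.89025630574381, 'cx': 255.0984675062916, 'cy': 192.09079198469138, 'k1': -0.04882407069722365, 'R': array([[ 0.02495252, -0.99933643,  0.02653426],
       [-0.99433349, -0.02755376, -0.10267283],
       [ 0.10333582, -0.02382196, -0.99436121]]), 't': array([-0.07148194,  0.54237999,  0.91300592])}
side {'vertical_fov': 57.83547153913411, 'cx': 255.29896979156072, 'cy': 181.3614631895974, 'k1': 0.01729053583869435, 'R': array([[ 0.91472438, -0.40407339, -0.00199848],
       [-0.20913365, -0.46918455, -0.85797959],
       [ 0.34574907,  0.7852328 , -0.51367989]]), 't': array([-0.5327754 ,  0.14780493,  0.68437309])}
0.1 [0.2085721  0.48156015 0.2382471 ] [ 2.02976986e-01  9.79183354e-01 -5.00182367e-04 -2.27913455e-04] 0.0187
```

View pics/top0.png

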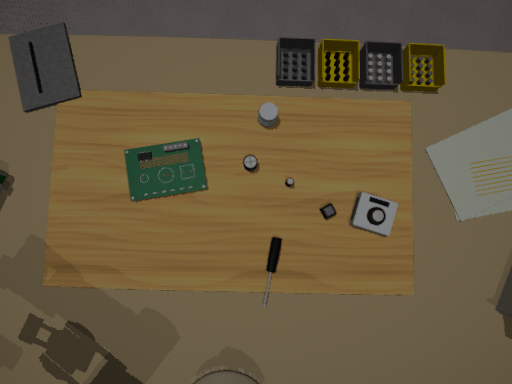

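View pics/side0.png

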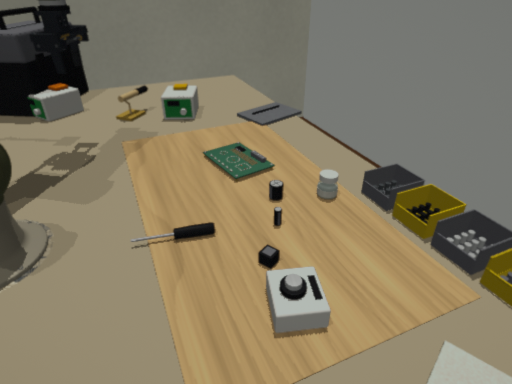

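The top view shows the board at about (166,170), with the large circle near (166,175), between the small circle (144,179) and the square (187,171). The wide can is at (251,162), the slim can at (290,182), the relay at (328,211) and the button at (377,215). The jar is at (268,113) and the screwdriver at (272,270). Next I'll refine these positions with enlarged crops from both views.

```bash
cat > h.py <<'E'
import numpy as np, cv2
from rig import arm
def K(c): 
    f=192/np.tan(np.radians(c["vertical_fov"]/2)); return np.array([[f,0,c["cx"]],[0,f,c["cy"]],[0,0,1]]),np.array([c["k1"],0,0,0.])
def ray(n,uv):
    c=arm.get_calibration(n);k,d=K(c);p=cv2.undistortPoints(np.array([[uv]],float),k,d)[0,0]
    return -c["R"].T@c["t"], c["R"].T@np.r_[p,1]
def onplane(n,uv,z):
    o,d=ray(n,uv); return o+d*(z-o[2])/d[2]
def pix(n,X):
    c=arm.get_calibration(n);k,d=K(c)
    return cv2.projectPoints(np.array([X],float),cv2.Rodrigues(c["R"])[0],c["t"],k,d)[0][0,0]
E
python3 - <<'E'
from h import *
G={"wide":((251,161),.043),"place":((166,175),.017),"btn":((377,215.5),.065),"slim":((290,181),.043)}
T=cv2.imread("pics/top0.png");S=cv2.imread("pics/side0.png")
rows=[[],[]]
for k,(uv,z) in G.items():
    p=onplane("top",uv,z);s=pix("side",p);print(k,p.round(4),s.round(1))
    for i,(im,q) in enumerate(((T,uv),(S,s))):
        x,y=[int(round(a))-18 for a in q];print(' crop origin',x,y)
        c=cv2.resize(im[y:y+37,x:x+37],None,fx=5,fy=5,interpolation=cv2.INTER_NEAREST)
        rows[i].append(c)
cv2.imwrite("pics/crops.png",np.vstack([np.hstack(r) for r in rows]))
E
```

```text
wide [ 0.6181 -0.045   0.043 ] [276.3 182.5]
 crop origin 233 143
 crop origin 258 165
place [0.5817 0.164  0.017 ] [232.1 158.8]
 crop origin 148 157
 crop origin 214 141
btn [ 0.4927 -0.3458  0.065 ] [291.7 277.1]
 crop origin 359 198
 crop origin 274 259
slim [ 0.5719 -0.1405  0.043 ] [277.1 207.9]
 crop origin 272 163
 crop origin 259 190
```

View pics/crops.png

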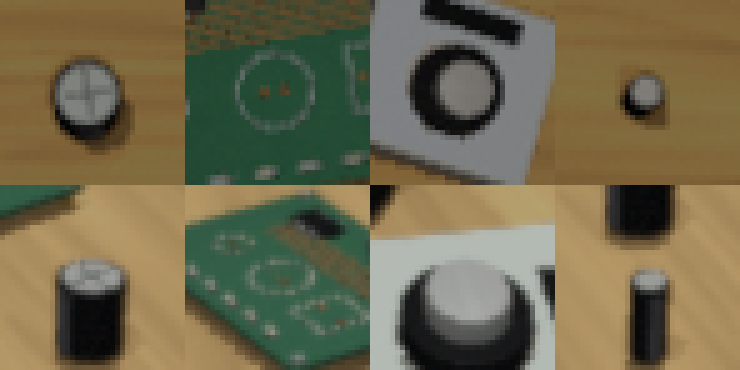

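The crops show the wide can's top at (250.1,159.9) in the top view and (275.9,182.9) in the side view. The large outline is at (165.5,174.5) and (232.9,158.9), and the button top at (377.9,215.3) and (292.9,278.5). I'll triangulate these, then do the first pointing move.

Run:
```python
from h import *
import json
P={"wide":((250.1,159.9),(275.9,182.9),.043),"place":((165.5,174.5),(232.9,158.9),.017),"btn":((377.9,215.3),(292.9,278.5),.065)}
out={}
for k,(a,b,z) in P.items():
    pa,pb=onplane("top",a,z),onplane("side",b,z)
    (o1,d1),(o2,d2)=ray("top",a),ray("side",b)
    s=np.linalg.lstsq(np.c_[d1,-d2],o2-o1,rcond=None)[0]; 
    print(k,pa.round(4),pb.round(4),"tri",((o1+d1*s[0]+o2+d2*s[1])/2).round(4)); out[k]=[*((pa+pb)/2)[:2],z]
json.dump(out,open("p.json","w"))
assert all(np.linalg.norm(onplane("top",a,z)-onplane("side",b,z))<.008 for a,b,z in P.values())
q=arm.get_obs()["orientation"]; q=np.array([q[0],q[1],0,0]);q/=np.linalg.norm(q)
arm.command_gripper(0.0)
w=np.array(out["wide"])
arm.goto(w+[0,0,.12],q); arm.line_to(w+[0,0,.02]); arm.sleep(.3)
o=arm.get_obs();print(o["t"],o["tool_pos"],o["gripper_width"],w)
for n in("top","side"):
    im=arm.camera(n); cv2.imwrite(f"pics/{n}1.png",im[...,::-1])
t=cv2.imread("pics/top1.png")[110:210,200:300];s=cv2.imread("pics/side1.png")[120:220,226:326]
cv2.imwrite("pics/c1.png",np.hstack([cv2.resize(x,(400,400)) for x in(t,s)]))
arm.sleep(2.7)
```

```text
wide [ 0.6207 -0.0428  0.043 ] [ 0.6165 -0.0463  0.043 ] tri [ 0.62   -0.0423  0.0402]
place [0.5829 0.1653 0.017 ] [0.5834 0.1623 0.017 ] tri [0.5838 0.1655 0.0153]
btn [ 0.4932 -0.3479  0.065 ] [ 0.493  -0.3491  0.065 ] tri [ 0.4934 -0.3483  0.064 ]
4.9083 [ 0.61877965 -0.04455861  0.06355262] -0.00016545181414986607 [ 0.61857318 -0.04453262  0.043     ]
```

View pics/c1.png

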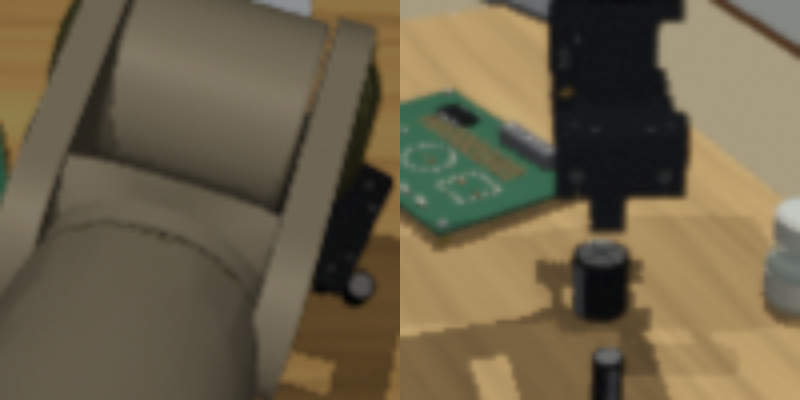

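In the side crop, the shut fingertips are at about (607,230), centred over the can top at (600,253). The gap is about 20 mm and the can hasn't moved. Next are the outline and then the button.

Run:
```python
from h import *
import json
P={k:np.array(v) for k,v in json.load(open("p.json")).items()}
q=arm.get_obs()["orientation"]
w,p,b=P["wide"],P["place"],P["btn"]
arm.line_to(w+[0,0,.12]); arm.line_to([p[0],p[1],w[2]+.12],v=.2); arm.line_to(p+[0,0,.02]); arm.sleep(.3)
o=arm.get_obs();print(o["t"],o["tool_pos"],p)
im=arm.camera("side"); cv2.imwrite("pics/c2.png",cv2.resize(im[90:200,160:310,::-1],None,fx=4,fy=4))
arm.sleep(2.7)
arm.line_to(p+[0,0,.146]); arm.goto(b+[0,0,.09],q)
arm.line_to(b+[0,0,.015])
print(arm.get_obs()["t"],arm.get_obs()["tool_pos"])
im=arm.camera("side"); cv2.imwrite("pics/c3.png",cv2.resize(im[200:330,230:360,::-1],None,fx=4,fy=4))
```

```text
11.025 [0.58331639 0.16381831 0.03744258] [0.58314464 0.16378798 0.017     ]
17.3 [ 0.49361754 -0.34862552  0.08082104]
```

View pics/c2.png

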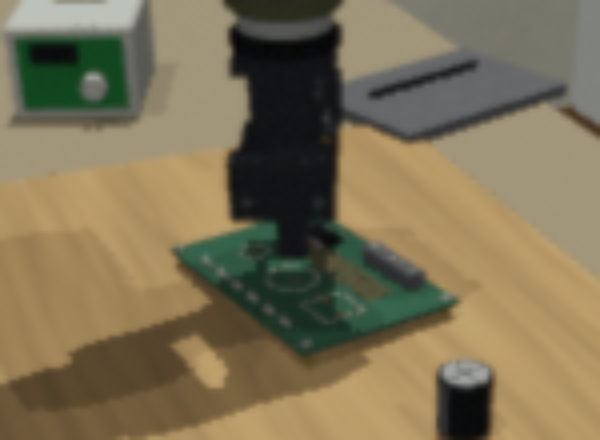

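View pics/c3.png

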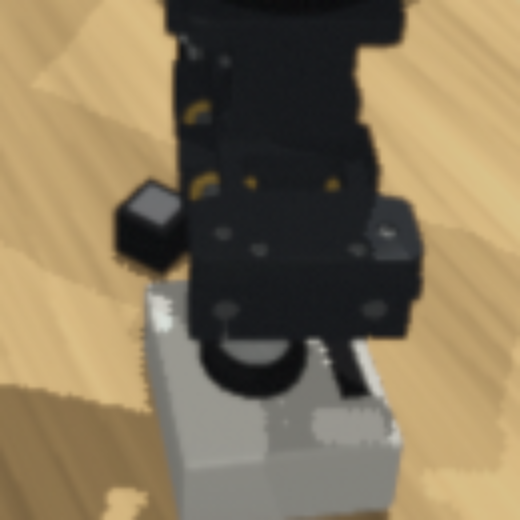

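The fingertips, at about (292,255), were over the large outline at (292,277), clear of the square and the small circle. The gripper is now over the button at about (255,345). Next I press until the hard stop.

Run:
```python
from h import *
import json
b=np.array(json.load(open("p.json"))["btn"])
hit=arm.line_to(b+[0,0,-.012],v=.015,contact_N=14)
o=arm.get_obs();print(hit,o["t"],o["tool_pos"],o["contact_force"]); arm.sleep(.3)
o=arm.get_obs();print(o["tool_pos"],o["contact_force"])
```

```text
True 18.65 [ 0.49313893 -0.34853091  0.05945221] [-2.05673132  1.04235735  7.04601647]
[ 0.49313482 -0.34852603  0.05941508] [-1.7465803   1.48640642  6.59556406]
```

Run:
```python
from h import *
import json
b=np.array(json.load(open("p.json"))["btn"])
p=arm.get_obs()["tool_pos"]
hit=arm.line_to([b[0],b[1],p[2]-.004],v=.01,contact_N=15)
o=arm.get_obs();print(hit,o["tool_pos"],o["contact_force"]); arm.sleep(.3)
o=arm.get_obs();print(o["tool_pos"],o["contact_force"])
arm.line_to(b+[0,0,.15],v=.08); arm.line_to([.40,-.22,.25])
arm.sleep(.5)
o=arm.get_obs();print(o["t"],o["tool_pos"],o["contact_force"])
for n in("top","side"): cv2.imwrite(f"pics/{n}4.png",arm.camera(n)[...,::-1])
```

```text
True [ 0.49311483 -0.34852485  0.05940247] [-2.11585823  1.82180263  6.8568469 ]
[ 0.49314928 -0.34851592  0.05942649] [-1.95297236  1.3247189   7.18156825]
23.3333 [ 0.40001979 -0.22003463  0.24997189] [-0.45526843 -1.25298619 -0.6018176 ]
```

View pics/side4.png

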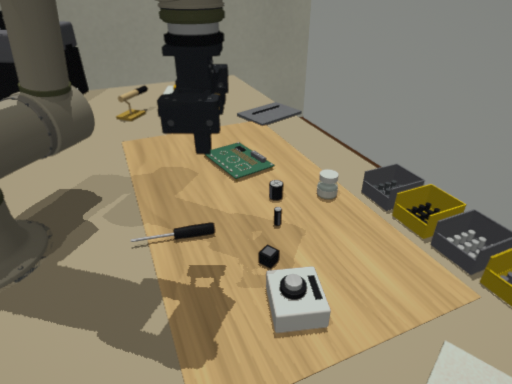

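The side view shows the button sprung back at (293,281), every loose part where it was, and the arm clear. The second push met a rigid stop, with no further travel, so the button went all the way down.

```bash
python3 -c "
from rig import arm
print(arm.job_done())"
```

```text
the job is handed in; nothing more can be done
None
```

The job is handed in: I pointed at the wide can and then its large round outline from 20 mm above for about 3 s each, pressed the recorder button to its stop, let it spring back and moved clear, in about 23 s with nothing else touched.

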